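# Set a gated hydraulic selector lever

### The job

Push the upright lever of the hydraulic selector valve through its slotted gate - out of the middle slot, across the cross passage and fully home into the end of the outer slot that leads to the one port with the tall hose coupling (the three other ports have low plugs). Only push it with the fingertips or the outside of the fingers, do not grip it, leave the loose parts around it where they stand, and finish clear of everything.

Things in the scene. Friction and masses are not known exactly. Their poses are not given: they have to be found in the camera images.
- selector: Grey valve fixed on the bench, 210 x 176 mm at its foot, turned by up to 23 degrees. Origin under its centre on the bench; its axes: x fore-aft (away from the robot when unturned), y crosswise (to the left), z up.
- gate (a point): Centre of the gate on the upper face of the selector's steel top plate (190 x 156 x 6 mm), 115 mm up, axes as the selector. Cut through it: three fore-aft slots 18 mm wide at y = -36, 0, +36 mm, each from x = -34 to +34 mm, joined by a cross passage 20 mm wide (x = -10 to 10, y = -45 to 45 mm). The webs between really stop the lever's stem.
- pivot (a point): The fixed point about which the lever leans, 20 mm above the bench, under the centre of the gate.
- grip (a point): Centre of the lever's black cylindrical handgrip, 26 mm in diameter, 60 mm long along the lever (point's z axis), 155 mm from the pivot; when upright it spans 30 to 90 mm above the plate. Below it is a steel stem 12 mm in diameter. About 2 to 3 N at the grip moves the lever; no spring, it stays where it is left.
- stem_at_plate (a point): Point on the lever's axis 92 mm above its pivot, level with the gate plate (mid-thickness) when the lever is upright.
- lever (a joint): Fore-aft lean of the lever, rad: positive leans to the selector's +x, 0 is the cross passage (the stem passes across within 0.04 of it). In an outer slot the stem stops against the slot's end at about +0.28 or -0.28 (fully home), in the middle slot at about 0.29. It starts anywhere along the middle slot.
- lever_cross (a joint): Crosswise lean of the lever, rad: positive leans to the selector's +y, 0 is the middle slot, about +0.37 and -0.37 are the centres of the outer slots (the passage's outer walls stop it at about 0.40).
- coupling: The tall steel hose coupling, 42 mm high with a hexagonal foot 28 mm wide, fixed upright on the plate; origin at its foot's centre. It stands in line with the end of one of the four outer half-slots, at x = +74 or -74, y = +36 or -36 mm in the selector's frame (which one varies). The three other such places have hexagonal plugs 20 mm wide and only 8 mm high.
- ball_valve: Loose brass block valve with a red lever handle, 95 x 45 x 75 mm (handle reaching 105 mm from its centre), standing at one side of the selector; origin at the centre of its underside. To be left alone.
- sleeve: Loose brass ring, 60 mm in diameter, 55 mm high, bore 44 mm; origin at the centre of its underside. To be left alone.
- adapter: Loose dark stepped steel adapter standing upright, 40 mm in diameter at the foot, 85 mm high; origin at the centre of its underside. To be left alone.

How it is judged:
At the end, for the whole second after the job is handed in: The lever rests fully home in the half-slot that leads to the tall coupling: leaning at least 0.24 rad fore or aft (within about 4 mm of the slot's end at the plate) and its stem within 55 mm of the coupling, which only that half-slot allows (horizontal distance between stem_at_plate and coupling below 0.055 m and (value of joint lever above 0.24 rad or value of joint lever below -0.24 rad) and velocity of joint lever between -0.02 and 0.02 rad/s and velocity of joint lever_cross between -0.02 and 0.02 rad/s); the robot touches nothing.
It fails at once if the ball valve is shoved, lifted or knocked over (moved more than 15 mm or tipped) (distance of ball_valve from where it was at the start of the episode above 0.015 m or angle between ball_valve's own z axis and vertical above 0.3 rad).
It fails at once if the brass sleeve is shoved, lifted or knocked over (moved more than 15 mm or tipped) (distance of sleeve from where it was at the start of the episode above 0.015 m or angle between sleeve's own z axis and vertical above 0.3 rad).
It fails at once if the dark adapter is shoved, lifted or knocked over (moved more than 15 mm or tipped) (distance of adapter from where it was at the start of the episode above 0.015 m or angle between adapter's own z axis and vertical above 0.3 rad).
It also fails if it takes over 56 s, if anything falls off the work surface, if the arm or the gripper's body presses on something with over 40 N, if the wrist force passes 120 N, or if a joint passes its speed limit or range.

### The arm

A 6-joint arm with a two-finger parallel gripper is mounted at the origin on the work surface. World frame = base frame: x ahead of the robot, y to its left, z up, the work surface at z = 0. Lengths are in m, angles in rad, forces in N, time in s.
With the tool pointing down it reaches from about 0.225 to 0.725 m from the base axis. Payload 3.1 kg.
Tool frame: the origin (TCP) lies on the mounting face of the last link; the fingertips stand 173 mm ahead of it and the grasp point (between the pads) lies 155 mm ahead of it; z points along the fingers, y is the line along which they close (so a half turn about z gives the same grasp; the last joint's range is limited). The gripper opens to 85 mm and grips with 20 to 120 N. Pads are 22 mm wide; open, the fingers measure 114 mm over their backs; the gripper's body (76 mm by 85 mm) begins 54 mm behind the grasp point. The pads swing forward as they close: fully open they stand 13 mm farther back than shut.
Start: joints at [1.085, 0.048, 0.099, 1.622, 0, 1.443], TCP at [0.184, 0.492, 0.405] pointing down, gripper open.
Joint ranges: [-2.91, 2.91], [-0.99, 1.94], [-1.21, 1.42], [-2.12, 2.29], [-1.49, 1.47], [-3.14, 3.14]. Speed limits (rad/s): [2.79, 2.79, 3.14, 3.14, 3.14, 3.14].

### API

Orientations are given as a unit quaternion [w, x, y, z].
In Python, from rig import robot gives the robot as it stands.
- The arm moves only by the tool step_arm, never from a script. Its argument "moves" is a list of rows, each a list of 7 numbers: the shift along the tool's x, y, z in m, then the turn, a rotation vector about the tool's x, y, z in degrees, then the finger opening in m, from 0 to 0.0854. In form: [[tx, ty, tz, ax, ay, az, jaw], ...]. A call has 1 to 5 rows; each row shifts and turns the commanded pose from where the row before left it, along the tool's axes as they then stand; what a row does not reach is not made up. A row lasts 1/10 s, in which the tool goes at most 50 mm and 8.59 degrees, less where a joint would pass 70% of its speed; a pose out of reach is approached as far as the arm can. A call is refused whole if a number of a shift passes 0.05 or a number of a turn 8.59, either way. A call with a gripper value outside its range is refused whole. The fingers move at their own pace and stop on an object; the grip force is fixed at half the most. Time passes only in rows, so rows that do not move let the fingers close. It gives the time, the measured TCP pose, the force, the opening and the grip force at its end, in the units of the state.
- robot.observe(): the state, without advancing time (a new reading comes with each control period).
- robot.read_camera(name): name is "scene" or "top" or "wrist"; returns the picture (384x512x3 uint8, red, green, blue); there is no depth.
- robot.get_calibration(name): a dict with "fx", "fy", "cx", "cy" (pixels), "cam_to_world" (4x4, takes a point from camera to world coordinates). Camera axes: x right, y down, z forward; pixel columns grow to the right and rows downward; lengths in m; the calibration is good to about 2 mm. A picture is of the moment at which its call begins: read the wrist's pose just before it. get_calibration takes no time and is no camera call; for the wrist camera it gives the pose at the moment of the call.
- robot.sign_off(): hands the job in; it is judged then, once.
The state is a dict: "clock": time; "qpos": joint angles; "dq": joint speeds; "joint_efforts": joint torques, N m; "tcp_pos": TCP position; "tcp_rot": TCP orientation; "ft_force": force on the tool from outside, world axes, zero at the start; "ft_torque": the same for the moment, N m; "gripper_width": opening from 0.0 (shut) to 1.0 (fully open); "finger_force": force on a finger pad.
Only numpy, scipy, OpenCV 4.12 (cv2) and the standard library are available. Lean on these libraries where they do the work, as an engineer would, in place of code of your own. Each camera call takes 0.05 s, during which the arm holds its last target. There are 200 camera calls.

## Working session

There is one attempt and no reset: what is moved stays moved. The work goes in short steps, Python scripts to look and compute and a tool call to move; the robot and the scene stay as the last step left them, time stands still between calls to the robot, and variables do not carry over. Pictures are saved under pics/ and viewed, at most 10 in all, crops included, and the job is handed in when it is done.

Besides the shell and the picture viewer there is one more tool, called after "Call:" by a JSON object that holds its "api" and its "payload", one argument or row to a line. step_arm: Moves the arm, as the interface text tells. Its arguments: {"type":"object","properties":{"moves":{"type":"array"}},"required":["moves"]}

```bash
mkdir -p pics
cat > h.py <<'E'
import numpy as np, cv2
from rig import robot
def snap(n,f):
    c=robot.get_calibration(n); im=robot.read_camera(n); cv2.imwrite(f'pics/{f}.png',cv2.cvtColor(im,cv2.COLOR_RGB2BGR)); return im,c
def ray(c,u,v):
    T=np.array(c['cam_to_world']); d=T[:3,:3]@np.array([(u-c['cx'])/c['fx'],(v-c['cy'])/c['fy'],1]); return T[:3,3],d
def onz(c,u,v,z):
    o,d=ray(c,u,v); return o+d*(z-o[2])/d[2]
def proj(c,p):
    T=np.array(c['cam_to_world']); q=T[:3,:3].T@(np.array(p)-T[:3,3]); return q[0]/q[2]*c['fx']+c['cx'],q[1]/q[2]*c['fy']+c['cy']
E
python3 - <<'E'
from h import *
a,c=snap('top','top'); b,d=snap('scene','scene')
for k in (c,d): print(k['fx'],np.round(k['cam_to_world'],3).tolist())
print(robot.observe())
E
```

```text
388.9044645794398 [[-0.012, -0.986, 0.164, 0.439], [-1.0, 0.014, 0.01, 0.02], [-0.012, -0.164, -0.986, 0.982], [0.0, 0.0, 0.0, 1.0]]
401.9968840514589 [[0.625, 0.636, -0.453, 0.963], [0.78, -0.501, 0.375, -0.299], [0.012, -0.588, -0.809, 0.78], [0.0, 0.0, 0.0, 1.0]]
{'clock': 0.1, 'qpos': array([ 1.08521830e+00,  4.86804206e-02,  9.77701443e-02,  1.62204008e+00,
       -1.54632220e-05,  1.44298763e+00]), 'dq': array([ 1.66290705e-04, -2.15809238e-03,  3.61852129e-03,  3.69995279e-05,
       -2.23888989e-04,  1.77505472e-03]), 'joint_efforts': array([ 2.32521350e-03, -3.39851618e+01,  3.20935965e+01,  1.57964317e-02,
       -8.17694763e-05,  1.09342402e-06]), 'tcp_pos': array([0.18377553, 0.49157961, 0.40363974]), 'tcp_rot': array([-3.17789128e-04,  1.77932037e-01,  9.84042189e-01, -1.02909435e-03]), 'ft_force': array([-0.5010018 ,  0.01726515, -0.32856898]), 'ft_torque': array([ 0.00442702, -0.00882261, -0.01721859]), 'finger_force': 0.0, 'gripper_width': 1.0006588709929036}
```

View pics/top.png

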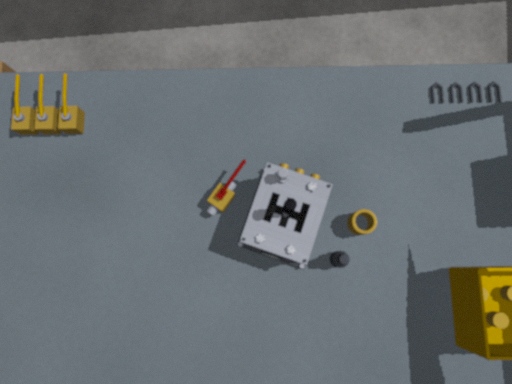

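View pics/scene.png

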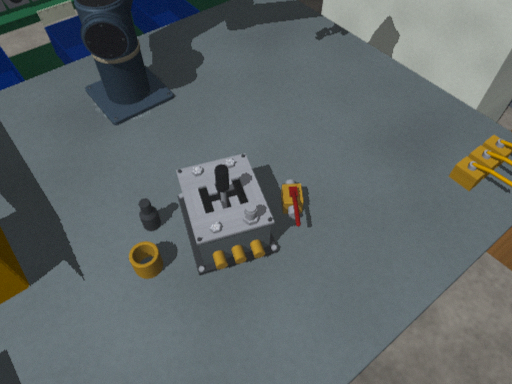

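Both views show the tall coupling at top (281,175) and scene (250,213). That is the far-left corner, so selector +x, +y. The ball valve is on the left, and the sleeve and adapter are on the right. I'll zoom in for the measurements.

Run:
```python
from h import *
a=cv2.imread('pics/top.png')[140:290,190:390]; b=cv2.imread('pics/scene.png')[140:290,120:320]
cv2.imwrite('pics/z.png',np.vstack([cv2.resize(x,None,fx=2,fy=2,interpolation=cv2.INTER_CUBIC) for x in(a,b)]) )
c=robot.get_calibration('top')
P=np.array([onz(c,u,v,.115) for u,v in [(266.5,164),(331,183.5),(303,265),(241,245)]])
print(P.round(3)); m=P.mean(0); ex=(P[0]+P[1]-P[2]-P[3]); print(m, np.degrees(np.arctan2(ex[1],ex[0])),np.linalg.norm(ex)/2,np.linalg.norm(P[0]+P[3]-P[1]-P[2])/2)
im=cv2.imread('pics/top.png'); g=cv2.cvtColor(im,cv2.COLOR_BGR2GRAY)
mk=((g>120)).astype(np.uint8); mk[:150]=0;mk[290:]=0;mk[:,:235]=0;mk[:,345:]=0
ct=max(cv2.findContours(mk,0,2)[0],key=cv2.contourArea); r=cv2.minAreaRect(ct); print(r)
B=np.array([onz(c,u,v,.115) for u,v in cv2.boxPoints(r)]);print(B.round(3),B.mean(0))
for n,u,v,z in [('ballvalve',222,196,.05),('redtip',244,161,.07),('sleeve',363,222,.055),('adapter',341,259,.085)]: print(n,onz(c,u,v,z).round(3))
```

```text
[[ 0.651 -0.004  0.115]
 [ 0.603 -0.149  0.115]
 [ 0.423 -0.079  0.115]
 [ 0.468  0.056  0.115]]
[ 0.53619521 -0.04390756  0.115     ] -19.53902770050471 0.19300240010908376 0.14778051352200489
((288.13836669921875, 213.47760009765625), (74.94664001464844, 95.04219055175781), 18.69898223876953)
[[ 0.465  0.064  0.115]
 [ 0.669 -0.007  0.115]
 [ 0.61  -0.167  0.115]
 [ 0.411 -0.091  0.115]] [ 0.53853062 -0.05015758  0.115     ]
ballvalve [0.589 0.104 0.05 ]
redtip [0.67  0.049 0.07 ]
sleeve [ 0.52  -0.232  0.055]
adapter [ 0.434 -0.169  0.085]
```

View pics/z.png

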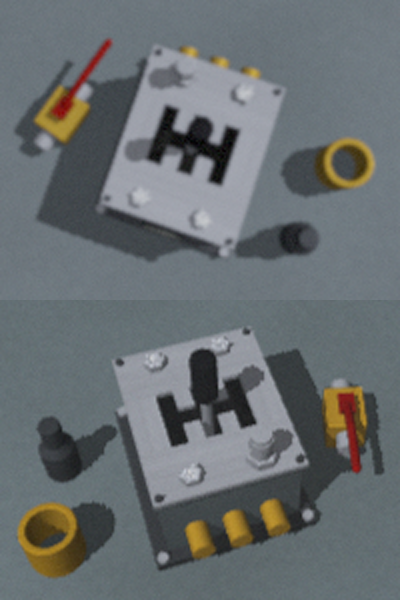

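```bash
cat >> h.py <<'E'
def sel(m,yaw):
    c,s=np.cos(yaw),np.sin(yaw); R=np.array([[c,-s,0],[s,c,0],[0,0,1]]); return R,np.array([m[0],m[1],0])
def lev(m,yaw,a,b,L):
    R,o=sel(m,yaw); d=np.array([np.tan(a),np.tan(b),1]); return o+[0,0,.02]+R@(d/np.linalg.norm(d))*L
E
python3 - <<'E'
from h import *
c=robot.get_calibration('top');s=robot.get_calibration('scene')
t=[(265.5,162.5),(333,185),(303,264),(239,243.5)]
q=[(x/2+120,(y-300)/2+140) for x,y in [(304,463),(154,507),(112,360),(249,327)]]
for k,pp in ((c,t),(s,q)):
    P=np.array([onz(k,u,v,.115) for u,v in pp]); 
    ex=P[0]+P[1]-P[2]-P[3]; ey=P[0]+P[3]-P[1]-P[2]; print(P.mean(0).round(4),np.degrees([np.arctan2(ex[1],ex[0]),np.arctan2(-ey[0],ey[1])]),np.linalg.norm(ex)/2,np.linalg.norm(ey)/2)
m=(.537,-.047);y=np.radians(-20)
for a in (-.3,-.2,-.1,0,.1,.2,.3):
    print(a,[np.round(proj(k,lev(m,y,a,0,L)),1).tolist() for k,L in ((c,.185),(s,.185),(s,.125))])
E
```

```text
[ 0.5376 -0.0434  0.115 ] [-20.72374727 -19.09506195] 0.19155016728269364 0.15434437603602152
[ 0.5414 -0.0445  0.115 ] [-20.42060346 -19.74353074] 0.1880745596184425 0.1522645932608873
-0.3 [[281.2, 234.2], [209.9, 148.0], [214.4, 173.2]]
-0.2 [[284.2, 225.6], [212.0, 152.8], [215.9, 176.6]]
-0.1 [[287.2, 216.9], [214.4, 158.7], [217.4, 180.5]]
0 [[290.2, 208.2], [217.0, 165.4], [219.1, 185.0]]
0.1 [[293.0, 199.7], [219.6, 173.0], [220.8, 190.0]]
0.2 [[295.7, 191.5], [222.4, 181.3], [222.5, 195.3]]
0.3 [[298.2, 183.7], [225.3, 190.2], [224.3, 201.0]]
```

Call:
{"api": "step_arm", "payload": {
  "moves": [
    [-0.033, -0.032, 0, 0, 0, 0, 0],
    [-0.033, -0.032, 0, 0, 0, 0, 0],
    [-0.033, -0.032, 0, 0, 0, 0, 0],
    [-0.033, -0.032, 0, 0, 0, 0, 0],
    [-0.033, -0.032, 0, 0, 0, 0, 0]
  ]
}}

```text
clock: 0.6
tcp_pos: [0.2826, 0.2825, 0.4042]
tcp_rot: [-0.0, 0.177, 0.984, -0.0]
ft_force: [0.9, 0.8, -0.0]
gripper_width: 0.144
finger_force: 0.0
```

Call:
{"api": "step_arm", "payload": {
  "moves": [
    [-0.033, -0.032, 0, 0, 0, 0, 0],
    [-0.033, -0.032, 0, 0, 0, 0, 0],
    [-0.033, -0.032, 0, 0, 0, 0, 0],
    [-0.033, -0.032, 0, 0, 0, 0, 0],
    [0, 0, 0, 0, 0, 0, 0]
  ]
}}

```text
clock: 1.1
tcp_pos: [0.3629, 0.1136, 0.404]
tcp_rot: [0.0, 0.183, 0.983, -0.001]
ft_force: [0.1, -0.1, 0.1]
gripper_width: -0.0
finger_force: 0.0
```

```bash
cat >> h.py <<'E'
M=(.5395,-.044);Y=np.radians(-20)
def where():
    o=robot.observe();p=o['tcp_pos'];R,q=sel(M,Y);w,x,y,z=o['tcp_rot']
    print('t',round(o['clock'],2),'sel',(R.T@(p-q)).round(4),'toolx yaw',round(np.degrees(np.arctan2(2*(x*y+w*z),1-2*(y*y+z*z))),2),'F',(R.T@o['ft_force']).round(1),round(o['gripper_width'],2))
E
python3 - <<'E'
from h import *
where(); im,c=snap('wrist','w1'); print(np.round(c['cam_to_world'],3).tolist(),c['fx'],robot.observe()['tcp_pos'])
cv2.imwrite('pics/w1b.png',cv2.resize(cv2.imread('pics/w1.png'),(768,576)))
E
```

```text
t 1.1 sel [-0.2199  0.0877  0.404 ] toolx yaw 158.94 F [ 0.2 -0.1  0.1] -0.0
[[0.36, 0.896, 0.261, 0.297], [0.933, -0.345, -0.103, 0.14], [-0.002, 0.28, -0.96, 0.374], [0.0, 0.0, 0.0, 1.0]] 326.65037547609626 [0.36197078 0.11557291 0.40411687]
```

View pics/w1b.png

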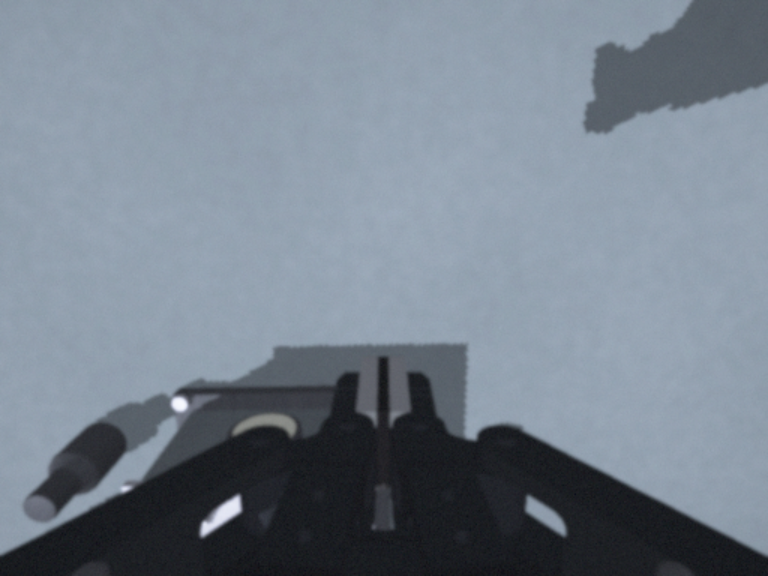

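The wrist camera looks at the area behind the fingers, so only the adapter and a plate corner show at lower left. I'll move the tool past the gate, staying above lever height, to see the lever.

Call:
{"api": "step_arm", "payload": {
  "moves": [
    [-0.042, -0.013, -0.005, 0, 0, -1, 0],
    [-0.042, -0.013, -0.005, 0, 0, 0, 0],
    [-0.042, -0.013, -0.005, 0, 0, 0, 0],
    [-0.042, -0.013, -0.005, 0, 0, 0, 0],
    [-0.042, -0.013, 0, 0, 0, 0, 0]
  ]
}}

```text
clock: 1.65
tcp_pos: [0.5382, -0.0132, 0.4252]
tcp_rot: [0.0, 0.168, 0.986, 0.0]
ft_force: [0.7, 0.9, 0.8]
gripper_width: -0.001
finger_force: 0.0
```

Call:
{"api": "step_arm", "payload": {
  "moves": [
    [-0.042, -0.013, 0, 0, 0, 0, 0],
    [-0.042, -0.013, 0, 0, 0, 0, 0],
    [0, 0, 0, 0, 0, 0, 0]
  ]
}}

```text
clock: 1.95
tcp_pos: [0.6114, -0.0679, 0.4189]
tcp_rot: [-0.003, 0.17, 0.985, -0.0]
ft_force: [0.2, 0.7, -0.0]
gripper_width: 0.001
finger_force: 0.0
```

Run:
```python
from h import *
where(); im,c=snap('wrist','w2')
import json; json.dump({k:np.array(v).tolist() for k,v in c.items()},open('w2.json','w'))
cv2.imwrite('pics/w2b.png',cv2.resize(cv2.imread('pics/w2.png'),(768,576)))
for M in [(.5395,-.044)]:
  R,o=sel(M,Y)
  for x,y in [(-.034,-.036),(-.034,.036),(-.095,-.078),(-.095,.078)]: print((x,y),np.round(np.array(proj(c,o+R@[x,y,.115]))*1.5,0))
```

```text
t 1.95 sel [0.0758 0.0021 0.4189] toolx yaw 160.43 F [-0.   0.8 -0. ] 0.0
(-0.034, -0.036) [309.  77.]
(-0.034, 0.036) [448.  78.]
(-0.095, -0.078) [218. -61.]
(-0.095, 0.078) [541. -58.]
```

View pics/w2b.png

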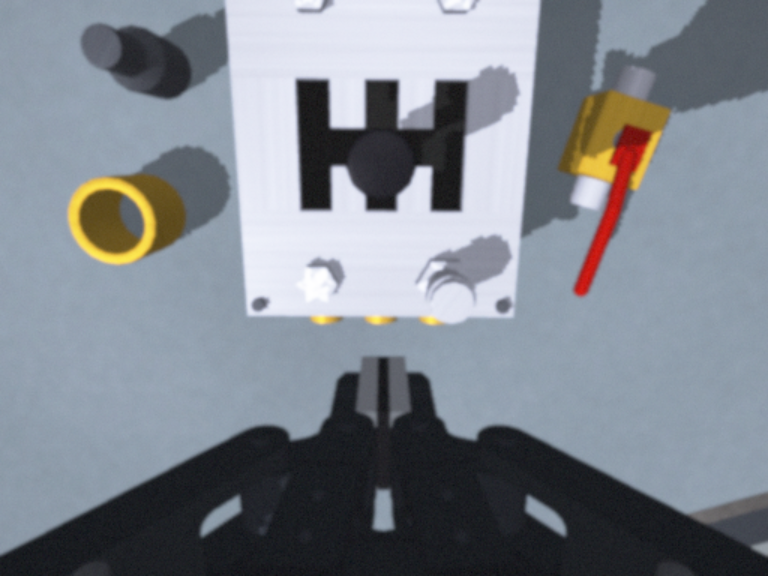

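The wrist view is clear. The slot tops are at (312,80) and (451,80), their bottoms at (316,211) and (447,211), and the grip's top is at (381,165). The lever leans slightly toward +x (down in the image), and the tall coupling is at (445,290), so +x, +y is confirmed.

Run:
```python
from h import *
import json; c=json.load(open('w2.json'))
P=np.array([onz(c,u/1.5,v/1.5,.115) for u,v in [(312,80),(451,80),(317,211),(448,211)]])
m=P.mean(0); ex=P[2]+P[3]-P[0]-P[1]; ey=P[1]+P[3]-P[0]-P[2]
print(m,np.degrees([np.arctan2(ex[1],ex[0]),np.arctan2(-ey[0],ey[1])]),np.linalg.norm(ex)/2,np.linalg.norm(ey)/2)
for a in (0,.05,.1,.15,.2):print(a,np.array(proj(c,lev(m[:2],Y,a,0,.185)))*1.5)
```

```text
[ 0.541036   -0.04246995  0.115     ] [-19.1651084 -19.6024029] 0.06731886244274574 0.07240629868997285
0 [381.47192281 144.55647069]
0.05 [381.31469207 170.98489207]
0.1 [381.16733355 196.44694638]
0.15 [381.03072774 220.75244178]
0.2 [380.90550779 243.74549399]
```

Call:
{"api": "step_arm", "payload": {
  "moves": [
    [0.015, 0, 0.03, 0, 0, 0, 0],
    [0, 0, 0.03, 0, 0, 0, 0],
    [0, 0, 0.021, 0, 0, 0, 0],
    [0.01, 0, 0, 0, 0, 0, 0],
    [0.008, 0, 0, 0, 0, 0, 0]
  ]
}}

```text
clock: 2.5
tcp_pos: [0.5749, -0.0531, 0.343]
tcp_rot: [-0.001, 0.168, 0.986, 0.0]
ft_force: [-0.4, -0.0, 0.1]
gripper_width: -0.003
finger_force: 0.0
```

```bash
echo 'M=(.541,-.0425);Y=np.radians(-19.5)' >> h.py; python3 -c "
from h import *
where()"
```

```text
t 2.5 sel [0.0355 0.0013 0.343 ] toolx yaw 160.65 F [-0.4 -0.1  0.1] -0.0
```

Call:
{"api": "step_arm", "payload": {
  "moves": [
    [0.004, 0, 0, 0, 0, 0, 0],
    [0.004, 0, 0, 0, 0, 0, 0],
    [0.004, 0, 0, 0, 0, 0, 0],
    [0, 0, 0, 0, 0, 0, 0]
  ]
}}

```text
clock: 2.9
tcp_pos: [0.5653, -0.0513, 0.3452]
tcp_rot: [0.002, 0.169, 0.986, 0.0]
ft_force: [1.9, 0.6, 1.7]
gripper_width: 0.001
finger_force: 0.8
```

```bash
python3 -c "
from h import *
where()
im,c=snap('wrist','w3')
b=im[40:310,90:430,::-1].copy();cv2.imwrite('pics/w3b.png',cv2.resize(b,None,fx=2,fy=2))
for a in (-.05,0,.05):print(a,(np.array(proj(c,lev(M,Y,a,0,.185)))-[90,40])*2)"
```

```text
t 2.9 sel [ 2.590e-02 -2.000e-04  3.452e-01] toolx yaw 160.51 F [1.6 1.2 1.7] 0.0
-0.05 [324.51949431 330.64009679]
0 [324.65448803 379.52018753]
0.05 [324.80068525 425.3425344 ]
```

View pics/w3b.png

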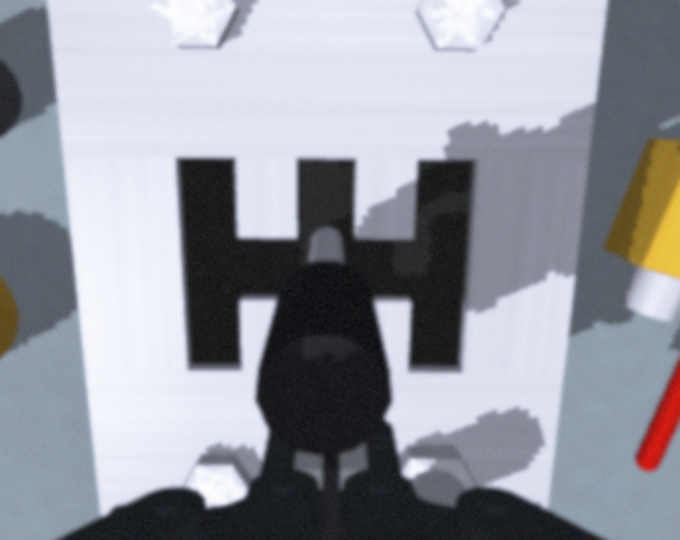

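The grip's top is at about (325,395) in the crop, so the lean is about +0.017 rad. The stem is already in the passage; another 3–4 mm centres it.

Call:
{"api": "step_arm", "payload": {
  "moves": [
    [0.004, 0, 0.003, 0, 0, 0, 0],
    [0, 0, 0.003, 0, 0, 0, 0],
    [0, 0, 0, 0, 0, 0, 0]
  ]
}}

```text
clock: 3.25
tcp_pos: [0.5612, -0.0505, 0.3369]
tcp_rot: [-0.0, 0.17, 0.986, -0.0]
ft_force: [2.0, -1.4, 0.4]
gripper_width: -0.001
finger_force: 0.6
```

```bash
python3 -c "
from h import *
where()"
```

```text
t 3.25 sel [ 0.0217 -0.0008  0.3369] toolx yaw 160.48 F [ 2.3 -0.7  0.4] -0.0
```

Call:
{"api": "step_arm", "payload": {
  "moves": [
    [-0.028, 0, 0, 0, 0, 0, 0],
    [0, -0.045, 0, 0, 0, 0, 0],
    [0.01, -0.008, 0, 0, 0, 0, 0],
    [0.04, 0, 0, 0, 0, 0, 0],
    [0, 0, 0, 0, 0, 0, 0]
  ]
}}

```text
clock: 3.75
tcp_pos: [0.518, -0.0915, 0.3336]
tcp_rot: [-0.007, 0.17, 0.985, 0.001]
ft_force: [-0.4, -0.3, -0.9]
gripper_width: 0.001
finger_force: 0.0
```

```bash
python3 -c "
from h import *
where()"
```

```text
t 3.75 sel [-0.0054 -0.0539  0.3336] toolx yaw 160.46 F [-0.2 -0.4 -0.9] 0.0
```

Call:
{"api": "step_arm", "payload": {
  "moves": [
    [-0.002, 0.015, -0.002, 0, 0, 0, 0],
    [-0.002, 0.01, 0, 0, 0, 0, 0],
    [0, 0.01, 0, 0, 0, 0, 0],
    [0, 0.01, 0, 0, 0, 0, 0],
    [0, 0.01, 0, 0, 0, 0, 0]
  ]
}}

```text
clock: 4.25
tcp_pos: [0.5457, -0.0415, 0.3398]
tcp_rot: [0.0, 0.169, 0.986, -0.0]
ft_force: [-0.7, -1.0, -0.7]
gripper_width: 0.001
finger_force: 1.0
```

```bash
python3 -c "
from h import *
where()"
```

```text
t 4.25 sel [0.0041 0.0025 0.3398] toolx yaw 160.53 F [-0.3 -1.2 -0.7] 0.0
```

Call:
{"api": "step_arm", "payload": {
  "moves": [
    [0.002, 0.008, 0, 0, 0, 0, 0],
    [0.001, 0.007, 0, 0, 0, 0, 0],
    [0, 0.006, 0, 0, 0, 0, 0],
    [0, 0.004, 0, 0, 0, 0, 0],
    [0, 0, 0, 0, 0, 0, 0]
  ]
}}

```text
clock: 4.75
tcp_pos: [0.5505, -0.0172, 0.3396]
tcp_rot: [-0.0, 0.169, 0.986, 0.0]
ft_force: [-0.1, -0.8, -0.8]
gripper_width: 0.001
finger_force: 0.3
```

```bash
python3 -c "
from h import *
where()
im,c=snap('wrist','w4')
b=im[40:310,90:430,::-1].copy();cv2.imwrite('pics/w4b.png',cv2.resize(b,None,fx=2,fy=2))
for a,q in ((0,.33),(0,.37),(0,.4),(.05,.37)):print(a,q,(np.array(proj(c,lev(M,Y,a,q,.185)))-[90,40])*2)"
```

```text
t 4.75 sel [0.0005 0.0271 0.3396] toolx yaw 160.54 F [ 0.2 -0.8 -0.8] 0.0
0 0.33 [489.64844087 492.31224694]
0 0.37 [520.97469505 485.48825365]
0 0.4 [543.10589659 480.06947588]
0.05 0.37 [516.96820594 521.96540194]
```

View pics/w4b.png

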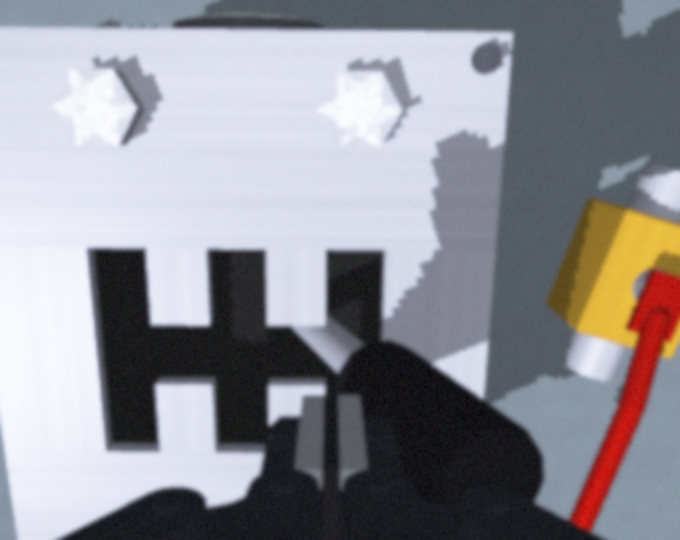

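The lever crossed the passage. The grip end's right edge is at u≈543, so the cross lean is about 0.33 rad. It needs about 6 mm more.

Call:
{"api": "step_arm", "payload": {
  "moves": [
    [0, 0.004, 0, 0, 0, 0, 0],
    [0, 0.003, 0, 0, 0, 0, 0],
    [0, 0, 0, 0, 0, 0, 0]
  ]
}}

```text
clock: 5.1
tcp_pos: [0.5529, -0.0109, 0.3397]
tcp_rot: [0.0, 0.169, 0.986, 0.0]
ft_force: [0.1, -1.1, 0.1]
gripper_width: -0.002
finger_force: 0.6
```

```bash
python3 -c "
from h import *
where()
im,c=snap('wrist','w5')
b=im[40:310,90:430,::-1].copy();cv2.imwrite('pics/w5b.png',cv2.resize(b,None,fx=2,fy=2))
for a,q in ((0,.33),(0,.37),(0,.4),(.05,.37)):print(a,q,(np.array(proj(c,lev(M,Y,a,q,.185)))-[90,40])*2)"
```

```text
t 5.1 sel [0.0007 0.0337 0.3397] toolx yaw 160.51 F [ 0.5 -1.   0.1] -0.0
0 0.33 [456.44687125 490.95037092]
0 0.37 [488.38729344 484.14035546]
0 0.4 [511.00792706 478.73295039]
0.05 0.37 [485.02191127 520.62325806]
```

View pics/w5b.png

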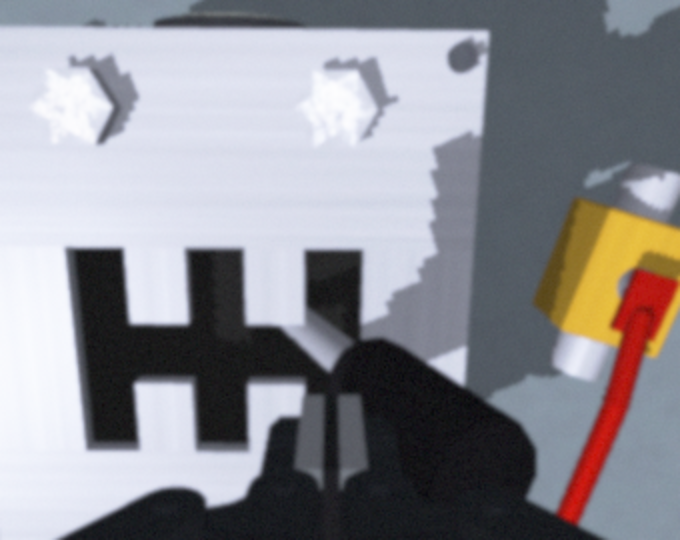

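Call:
{"api": "step_arm", "payload": {
  "moves": [
    [0, 0.002, 0, 0, 0, 0, 0],
    [0, 0, 0, 0, 0, 0, 0],
    [0, -0.03, 0, 0, 0, 0, 0],
    [0.03, 0, 0, 0, 0, 0, 0],
    [0.025, 0, 0, 0, 0, 0, 0]
  ]
}}

```text
clock: 5.65
tcp_pos: [0.4911, -0.0193, 0.3398]
tcp_rot: [0.0, 0.17, 0.985, 0.001]
ft_force: [0.6, 1.0, 0.4]
gripper_width: -0.003
finger_force: 0.0
```

Call:
{"api": "step_arm", "payload": {
  "moves": [
    [0, 0.025, 0.007, 0, 0, 0, 0],
    [0, 0.025, 0.008, 0, 0, 0, 0],
    [0, 0, 0, 0, 0, 0, 0]
  ]
}}

```text
clock: 5.95
tcp_pos: [0.5084, 0.0302, 0.3238]
tcp_rot: [-0.0, 0.168, 0.986, 0.001]
ft_force: [0.5, -0.1, 0.0]
gripper_width: 0.0
finger_force: 0.0
```

```bash
python3 -c "
from h import *
where()"
```

```text
t 5.95 sel [-0.055   0.0576  0.3238] toolx yaw 160.68 F [0.5 0.1 0. ] 0.0
```

Now pushing +x (tool −x), slowly.

Call:
{"api": "step_arm", "payload": {
  "moves": [
    [-0.015, -0.001, 0, 0, 0, 0, 0],
    [-0.012, -0.001, 0, 0, 0, 0, 0],
    [-0.01, 0, 0, 0, 0, 0, 0],
    [-0.01, 0, 0, 0, 0, 0, 0],
    [0, 0, 0, 0, 0, 0, 0]
  ]
}}

```text
clock: 6.45
tcp_pos: [0.553, 0.0096, 0.3248]
tcp_rot: [0.0, 0.17, 0.985, 0.0]
ft_force: [-1.6, -0.9, 0.9]
gripper_width: 0.001
finger_force: 0.3
```

```bash
python3 -c "
from h import *
where()"
```

```text
t 6.45 sel [-0.0061  0.0531  0.3248] toolx yaw 160.44 F [-1.3 -1.4  0.9] 0.0
```

Call:
{"api": "step_arm", "payload": {
  "moves": [
    [-0.008, 0, 0, 0, 0, 0, 0],
    [-0.006, 0, 0, 0, 0, 0, 0],
    [-0.004, 0, 0, 0, 0, 0, 0],
    [0, 0, 0, 0, 0, 0, 0]
  ]
}}

```text
clock: 6.85
tcp_pos: [0.5693, 0.0041, 0.3241]
tcp_rot: [-0.0, 0.17, 0.986, -0.0]
ft_force: [-1.7, -0.0, -0.5]
gripper_width: 0.003
finger_force: 0.6
```

Call:
{"api": "step_arm", "payload": {
  "moves": [
    [-0.003, 0, 0, 0, 0, 0, 0],
    [0, 0, 0, 0, 0, 0, 0]
  ]
}}

```text
clock: 7.05
tcp_pos: [0.5719, 0.0033, 0.3246]
tcp_rot: [-0.0, 0.169, 0.986, 0.0]
ft_force: [-1.8, 0.3, -1.3]
gripper_width: -0.001
finger_force: 0.8
```

```bash
python3 -c "
from h import *
where()"
```

```text
t 7.05 sel [0.0138 0.0535 0.3246] toolx yaw 160.5 F [-1.8 -0.3 -1.3] -0.0
```

No stop felt yet; continuing in 2 mm steps until the force rises.

Call:
{"api": "step_arm", "payload": {
  "moves": [
    [-0.002, 0, 0, 0, 0, 0, 0],
    [0, 0, 0, 0, 0, 0, 0]
  ]
}}

```text
clock: 7.25
tcp_pos: [0.5737, 0.0028, 0.3247]
tcp_rot: [-0.0, 0.169, 0.986, 0.0]
ft_force: [-1.2, 0.1, -1.2]
gripper_width: -0.003
finger_force: 0.9
```

Call:
{"api": "step_arm", "payload": {
  "moves": [
    [-0.002, 0, 0, 0, 0, 0, 0],
    [0, 0, 0, 0, 0, 0, 0]
  ]
}}

```text
clock: 7.45
tcp_pos: [0.5749, 0.0024, 0.3245]
tcp_rot: [-0.001, 0.169, 0.986, 0.0]
ft_force: [-4.5, 2.1, 0.5]
gripper_width: -0.003
finger_force: 2.4
```

Call:
{"api": "step_arm", "payload": {
  "moves": [
    [-0.002, 0, 0, 0, 0, 0, 0],
    [0, 0, 0, 0, 0, 0, 0]
  ]
}}

```text
clock: 7.65
tcp_pos: [0.5759, 0.002, 0.3244]
tcp_rot: [-0.003, 0.169, 0.986, 0.001]
ft_force: [-7.4, 3.1, 1.5]
gripper_width: -0.004
finger_force: 4.1
```

The force rose to 8 N, so the lever is at the stop. Backing off and up, then checking.

Call:
{"api": "step_arm", "payload": {
  "moves": [
    [0.02, 0, 0, 0, 0, 0, 0],
    [0.035, 0, 0, 0, 0, 0, 0],
    [0.02, 0, -0.04, 0, 0, 0, 0],
    [0, 0, -0.045, 0, 0, 0, 0],
    [0, 0, -0.04, 0, 0, 0, 0]
  ]
}}

```text
clock: 8.15
tcp_pos: [0.5063, 0.0266, 0.4515]
tcp_rot: [0.001, 0.169, 0.986, 0.0]
ft_force: [0.5, 0.7, 0.6]
gripper_width: 0.001
finger_force: 0.0
```

Call:
{"api": "step_arm", "payload": {
  "moves": [
    [0.045, 0, 0, 0, 0, 0, 0],
    [0.045, 0, 0, 0, 0, 0, 0],
    [0.045, 0, 0, 0, 0, 0, 0],
    [0, 0, 0, 0, 0, 0, 0],
    [0, 0, 0, 0, 0, 0, 0]
  ]
}}

```text
clock: 8.65
tcp_pos: [0.3794, 0.0717, 0.451]
tcp_rot: [0.003, 0.169, 0.986, 0.0]
ft_force: [0.3, 0.7, 0.5]
gripper_width: -0.001
finger_force: 0.0
```

```bash
python3 -c "
from h import *
where()
out=[]
for n,x,y in(('top',190,140),('scene',120,140)):
  im,c=snap(n,n+'9'); out.append(cv2.resize(im[y:y+150,x:x+200,::-1],None,fx=2,fy=2,interpolation=2))
  for a in(.2,.24,.28):print(n,a,(np.array(proj(c,lev(M,Y,a,.37,.185)))-[x,y])*2)
cv2.imwrite('pics/z9.png',np.vstack(out))"
```

```text
t 8.65 sel [-0.1905  0.0537  0.451 ] toolx yaw 160.56 F [0.1 0.8 0.5] -0.0
top 0.2 [144.45527209  83.19646551]
top 0.24 [146.98537846  77.52606579]
top 0.28 [149.56905697  72.00081895]
scene 0.2 [278.53408072  71.14118218]
scene 0.24 [280.39262498  77.48654198]
scene 0.28 [282.15139328  84.0296516 ]
```

View pics/z9.png

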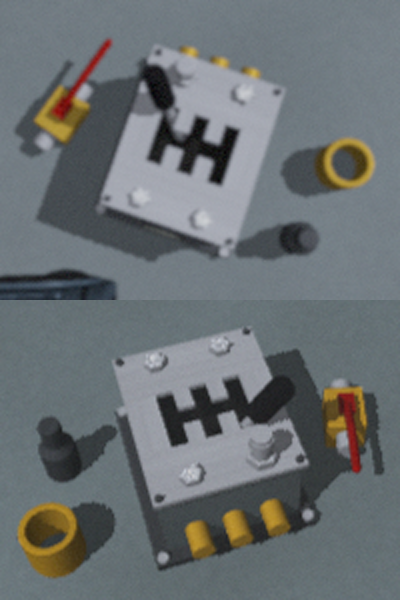

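The grip's end is at (152,71) in the top crop and (283,85) in the scene crop. Both match a lean of 0.28 rad in the +y slot, and the loose parts have not moved.

```bash
python3 -c "
from rig import robot
print(robot.sign_off())"
```

```text
the job is handed in; nothing more can be done
None
```

I pushed the lever fully home into the far-left half-slot by the tall coupling (about 0.28 rad by the final pictures), backed the arm clear, left the loose parts where they stood, and handed the job in at about 9 s; no verdict was shown.

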